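# Raise the weighing-enclosure sash to the pointer

## Task

The clear sloping sash of the weighing enclosure is only a little way open. Push it gently up its rails with the fingertips from beneath its black lip until the outer edge of the lip is level with the tip of the brass pointer on the side rail, then take the hand away and leave the sash standing there. Do not shift the pointer, and leave the jar, the beaker and the slide box where they stand.

Things in the scene. Friction and masses are not known exactly. Their poses are not given: they have to be found in the camera images.
- enclosure: weighing enclosure fixed to the bench, 360 mm deep, 420 wide, 270 high: 24 mm white deck, clear walls, a balance inside. Origin on the bench, middle of the deck's front edge; x into the enclosure, y left, z up. Its front leans back 45 degrees: the sash slides on two rails (y = +-192 mm) along x + z (equal parts in and up). Below the lip the front is open down to the deck
- sash: clear sash with a black lip along its lower edge, 300 mm wide, standing 26 mm out from the pane. Origin: middle of the lip's outermost face (10 mm tall). x points into the pane (in and down), y left along the lip, z up the slope. The lip's flat underside to push on lies 5 mm below the origin (-z), from x = 0 to 26 mm. Counterweighted: stays where left, 2 to 5 N slide it up or down
- pointer_tip (a point): inner tip of the brass pointer clip (40 x 30 x 26 mm block with pointed tab) on the right-hand (-y) rail, 154 mm right of the lip's middle, as far out as the lip's outermost face; z up the slope. At the mark the sash's origin and this tip have the same height. The clip does not stop the sash; if pushed past, it can be pushed back down from above the lip
- jar: closed amber jar, 52 mm across, 85 mm tall, loose on the bench; origin at the centre of its underside
- beaker: glass beaker, 60 mm across, 80 mm tall, loose on the bench; origin at the centre of its underside
- slide_box: slide box 87 x 38 x 34 mm, loose on the bench; origin at the centre of its underside, x along its length. The three loose things stand in front of the enclosure to the left and right; the 200 mm in front of the lip's middle is free
There are look-alikes about, which are no part of the job. Of the things that look like the slide_box, the middle-sized one is meant.

How it is judged:
By the outcome, as a careful person would: the job done as asked, in the order asked, and still so for the second after the job is handed in, with the robot touching nothing.
It also fails if it takes over 48 s, if anything falls off the work surface, if the arm or the gripper's body presses on something with over 40 N, if the wrist force passes 120 N, or if a joint passes its speed limit or range.

## Robot

A 6-joint arm with a two-finger parallel gripper is mounted at the origin on the work surface. World frame = base frame: x ahead of the robot, y to its left, z up, the work surface at z = 0. Lengths are in mm, angles in degrees, forces in N, time in s.
With the tool pointing down it reaches from about 300 to 850 mm from the base axis. Payload 4.2 kg.
Tool frame: the origin (TCP) lies at the very end of the fingers, on their centre line; the grasp point (between the pads) lies env.grip_point_offset behind it (env.grip_point_offset is the distance from the TCP to the grasp point, in mm); z points along the fingers, y is the direction in which the jaws open and shut (so a half turn about z gives the same grasp; the last joint's range is limited). The gripper opens to 91 mm and grips with 3 to 60 N. Pads are 32 mm wide; open, the fingers measure 118 mm over their backs; the gripper's body (76 mm by 178 mm) begins 60 mm behind the grasp point.
Start: joints at [65.203, 18.312, 89.639, -0, 72.044, -1.146], TCP at [230.68, 526.716, 213.976] pointing down, gripper open.
Joint ranges: [-177.97, 177.97], [-48.28, 115.42], [12.27, 149.76], [-77.06, 257.06], [2.81, 150.46], [-146.56, 146.56]. Speed limits (degrees/s): [147.25, 147.25, 180, 180, 180, 180].

## Interface

Orientations are given as [roll, pitch, yaw] about the fixed x, y, z axes, in that order (R = Rz(yaw) Ry(pitch) Rx(roll)).
In Python, from workcell import env, grab_frame, camera_params gives the robot as it stands. The module is installed in compiled form; this text tells all that it offers.
- The arm moves only by the shell command python3 -m creep 'ROWS' [OPENING] [FORCE]. ROWS is a JSON object of lists of equal length, an entry for each row: "offset": the shift along the tool's x, y, z in m, a list of three; "rotation": the turn, a rotation vector about the tool's x, y, z in degrees, a list of three. A call has 1 to 5 rows; each row shifts and turns the commanded pose from where the row before left it, along the tool's axes as they then stand; what a row does not reach is not made up. A row lasts 1/8 s, in which the tool goes at most 62.5 mm and 10.7 degrees, less where a joint would pass 70% of its speed; a pose out of reach is approached as far as the arm can. A call is refused whole if a number of a shift passes 0.0625 or a number of a turn 10.7, either way. A call with a gripper value outside its range is refused whole. OPENING is the closure, from 0 (fully open) to 1 (shut), set as the call begins (- or left out, the last holds). The fingers move at their own pace and stop on an object; FORCE is the grip in N (left out, the last holds). Time passes only in rows, so rows that do not move let the fingers close. It gives the time, the measured TCP pose, the force and the opening at its end, in the units of the state.
- env.state(): the state, without advancing time (a new reading comes with each control period).
- grab_frame(name): name is "scene" or "top" or "wrist"; returns the picture (480x640x3 uint8, red, green, blue); there is no depth.
- camera_params(name): a dict with "mtx" (3x3 intrinsics, pixels), "R" (3x3) and "t" (3): a world point X has camera coordinates R X + t. Camera axes: x right, y down, z forward; pixel columns grow to the right and rows downward; lengths in mm; the calibration is good to about 2 mm. A picture is of the moment at which its call begins: read the wrist's pose just before it. camera_params takes no time and is no camera call; for the wrist camera it gives the pose at the moment of the call.
- env.job_done(): hands the job in, once; it reports no verdict.
The state is a dict: "time_s": time; "qpos": joint angles; "qvel": joint speeds; "effort": joint torques, N m; "ee_pos": TCP position; "ee_rot": TCP orientation; "force": force on the tool from outside, world axes, zero at the start; "torque": the same for the moment, N m; "gripper_width": finger opening in mm.
Only numpy, scipy, OpenCV 4.12 (cv2) and the standard library are available. Lean on these libraries where they do the work, as an engineer would, in place of code of your own. Each camera call takes 0.05 s, during which the arm holds its last target.

## Working session

There is one attempt and no reset: what is moved stays moved. The work goes in short steps, Python scripts to look and compute and a shell command to move; the robot and the scene stay as the last step left them, time stands still between calls to the robot, and variables do not carry over. Pictures are saved under pics/ and viewed, and the job is handed in when it is done.

```bash
ls; mkdir -p pics
python3 - <<'E'
from workcell import env, grab_frame, camera_params
import cv2,numpy as np
for n in ("scene","top","wrist"):
    p=camera_params(n); im=grab_frame(n)
    cv2.imwrite(f"pics/{n}0.png",im[:,:,::-1])
    print(n,np.round(p["mtx"],1).tolist(),np.round(p["R"],4).tolist(),np.round(p["t"],1).tolist(), "C",np.round(-p["R"].T@p["t"],0))
print(env.state(), env.grip_point_offset)
E
```

```text
pics
scene [[502.3, 0.0, 321.8], [0.0, 502.3, 243.4], [0.0, 0.0, 1.0]] [[-0.8852, 0.465, 0.0171], [0.2386, 0.4852, -0.8413], [-0.3995, -0.7406, -0.5404]] [310.2, -72.7, 1061.2] C [716. 677. 507.]
top [[466.7, 0.0, 320.9], [0.0, 466.7, 233.7], [0.0, 0.0, 1.0]] [[0.0007, -1.0, -0.0071], [-0.9739, 0.001, -0.227], [0.227, 0.0071, -0.9739]] [109.5, 431.7, 728.9] C [255. 104. 809.]
wrist [[411.4, 0.0, 315.3], [0.0, 411.4, 236.1], [0.0, 0.0, 1.0]] [[0.4011, 0.916, -0.001], [0.8809, -0.3854, 0.2746], [0.2511, -0.111, -0.9616]] [-574.8, -30.6, 390.8] C [159. 558. 384.]
{'time_s': 0.15, 'qpos': array([ 6.52015700e+01,  1.83436127e+01,  8.96881131e+01, -1.82749966e-03,
        7.20434377e+01, -1.14578234e+00]), 'qvel': array([-0.01273749, -0.10374912, -0.37436948,  0.01921942, -0.03669182,
       -0.00715795]), 'effort': array([-7.65000777e-05, -4.12778056e+01, -2.32152379e+01,  7.27728289e-02,
        4.32980270e-02, -1.12238915e-04]), 'ee_pos': array([230.54179615, 526.36813145, 213.32470435]), 'ee_rot': array([-1.79924817e+02,  2.34399422e-04,  1.56347917e+02]), 'force': array([-0.16334661,  0.55090781, -0.28576808]), 'torque': array([-0.0219828 , -0.02590503,  0.03914915]), 'gripper_width': 91.69213073608796} 18.8
```

View pics/scene0.png

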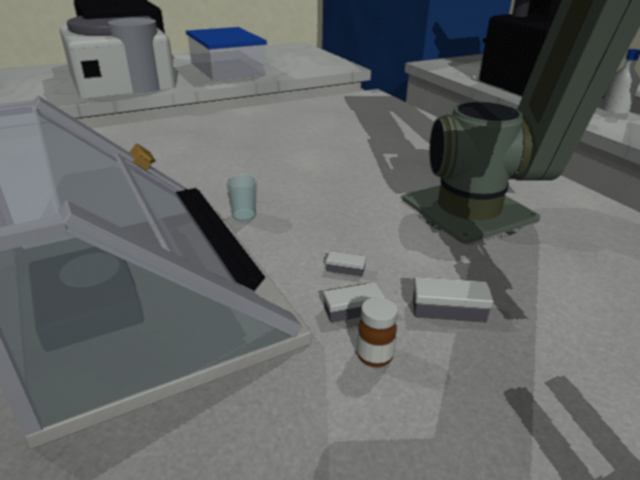

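View pics/top0.png

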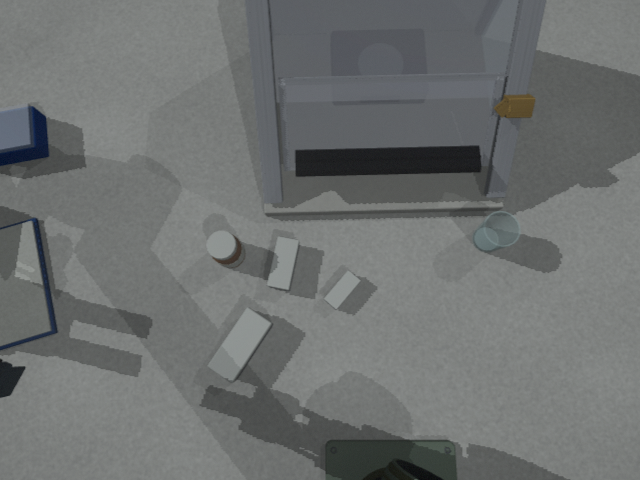

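View pics/wrist0.png

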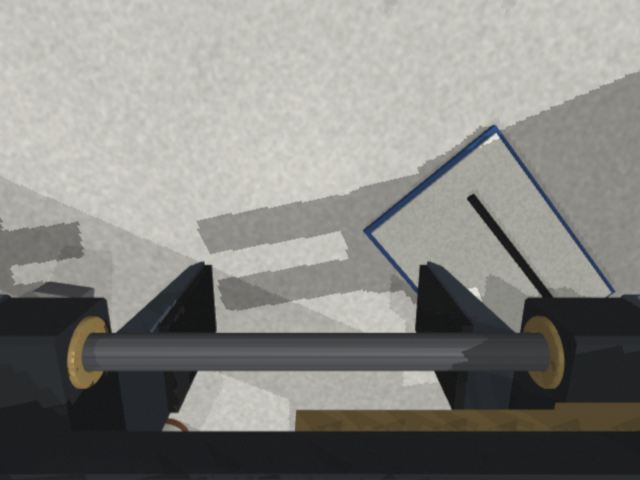

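Run:
```python
import cv2
t=cv2.imread("pics/top0.png"); s=cv2.imread("pics/scene0.png")
cv2.imwrite("pics/c1.png",cv2.resize(t[60:220,240:560],None,fx=2.5,fy=2.5,interpolation=cv2.INTER_CUBIC))
cv2.imwrite("pics/c2.png",cv2.resize(s[130:370,80:400],None,fx=2.5,fy=2.5,interpolation=cv2.INTER_CUBIC))
cv2.imwrite("pics/c3.png",cv2.resize(t[80:130,470:550],None,fx=10,fy=10,interpolation=cv2.INTER_CUBIC))
cv2.imwrite("pics/c4.png",cv2.resize(s[130:180,110:190],None,fx=10,fy=10,interpolation=cv2.INTER_CUBIC))
```

```text
(no output)
```

View pics/c1.png

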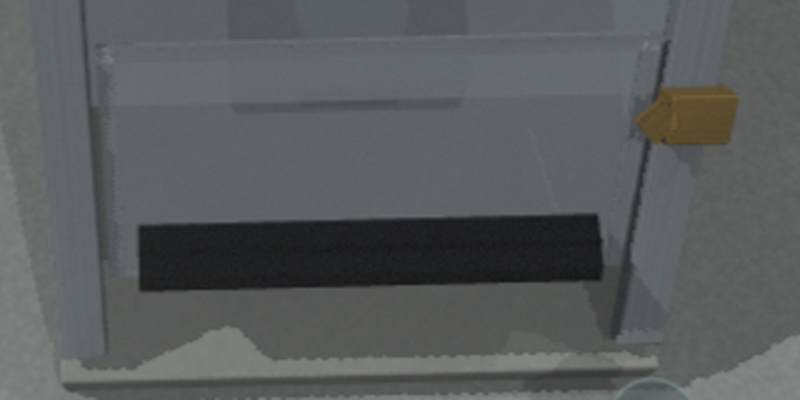

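View pics/c2.png

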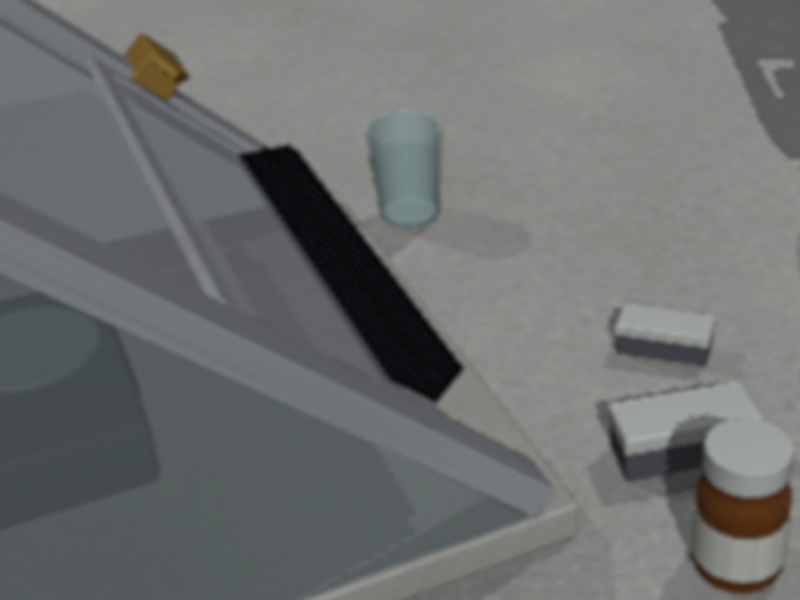

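View pics/c3.png

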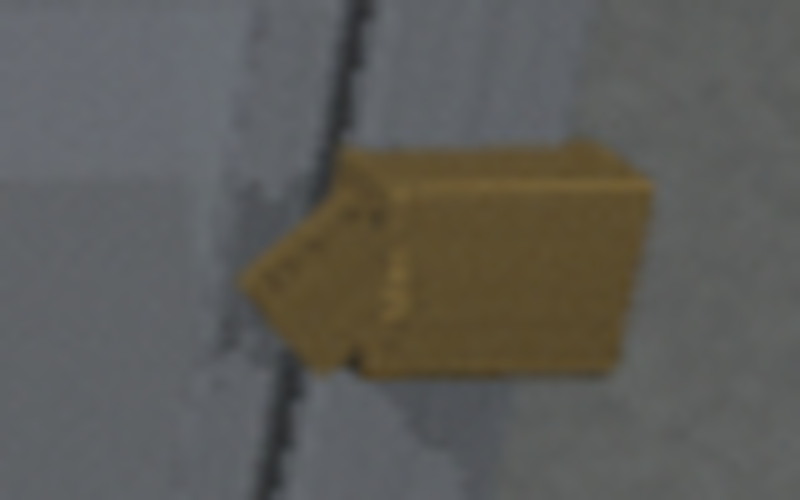

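View pics/c4.png

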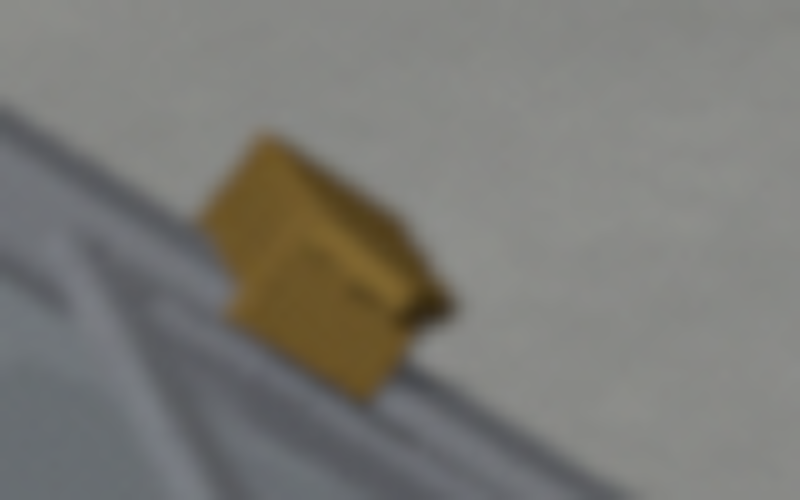

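```bash
cat > h.py <<'E'
import numpy as np, cv2
from workcell import env, grab_frame, camera_params
def P(p): return p["mtx"]@np.c_[p["R"],p["t"]]
def tri(pa,ua,pb,ub):
    X=cv2.triangulatePoints(P(pa),P(pb),np.array(ua,float).reshape(2,1),np.array(ub,float).reshape(2,1)); return (X[:3]/X[3]).ravel()
def proj(p,X):
    c=p["R"]@np.asarray(X,float).T+p["t"].reshape(3,1); u=p["mtx"]@c; return (u[:2]/u[2]).T
def onz(p,u,z):
    d=p["R"].T@np.linalg.inv(p["mtx"])@[u[0],u[1],1]; C=-p["R"].T@p["t"]; return C+d*(z-C[2])/d[2]
E
python3 - <<'E'
from h import *
T=camera_params("top");S=camera_params("scene")
f=lambda x,y:(80+x/2.5,130+y/2.5)
g=lambda x,y:(240+x/2.5,60+y/2.5)
for n,a,b in [("L low",g(141,291),f(461,370)),("R low",g(602,279),f(294,147)),("L up",g(139,226),f(391,377)),("R up",g(598,215),f(243,155)),("ptr",(494,108.2),(146,170)),("ptr2",(494,108.2),(151,162.5)),
 ("deckL",g(62,365),f(574,512))]:
    X=tri(T,a,S,b); print(n,X.round(1),"reproj",(proj(T,[X])[0]-a).round(1),(proj(S,[X])[0]-b).round(1))
for u in [g(62,365),g(655,357)]: print(onz(T,u,24))
E
```

```text
L low [519.3 148.8  89.5] reproj [ 0.3 -0.5] [0.5 0.2]
R low [ 526.4 -150.7   93.2] reproj [ 0.4 -1. ] [0.7 0.3]
L up [560.  150.2  99.4] reproj [ 0.1 -0.3] [0.3 0.1]
R up [ 565.9 -148.4   97.7] reproj [-0.3  0.8] [-0.6 -0.3]
ptr [ 609.4 -160.1  143.7] reproj [-0.2  0.5] [-0.4 -0.2]
ptr2 [ 600.5 -153.8  158.7] reproj [-0.4  1. ] [-0.7 -0.4]
deckL [484.7 210.6  22.2] reproj [-1.4  1.9] [-2.6 -0.6]
[487.73793104 208.02800575  24.        ]
[ 492.96278696 -206.89507057   24.        ]
```

```bash
python3 -m creep '{"offset":[[-0.030,-0.035,-0.008],[-0.036,-0.041,-0.009],[-0.036,-0.041,-0.009],[-0.036,-0.041,-0.009],[-0.036,-0.041,-0.009]],"rotation":[[0,0,0],[0,0,0],[0,0,0],[0,0,0],[0,0,0]]}' && python3 -m creep '{"offset":[[-0.036,-0.041,-0.009],[-0.036,-0.041,-0.009],[-0.036,-0.041,-0.009],[-0.036,-0.041,-0.009],[-0.036,-0.041,-0.009]],"rotation":[[0,0,5],[0,0,5],[0,0,5],[0,0,5],[0,0,5]]}'
```

```text
time_s: 0.78
ee_pos: [310.4, 272.9, 258.1]
ee_rot: [180.0, 0.0, 156.4]
force: [0.4, 0.5, 0.3]
gripper_width: 91.2
time_s: 1.4
ee_pos: [346.0, 4.6, 303.1]
ee_rot: [180.0, 0.0, 131.2]
force: [0.7, -0.8, 0.6]
gripper_width: 90.9
```

```bash
R='x'; python3 -m creep '{"offset":[[0,0,0],[0,0,0],[0,0,0],[0,0,0],[0,0,0]],"rotation":[[0,0,10.6],[0,0,10.6],[0,0,10.6],[0,0,10.6],[0,0,10.6]]}' && python3 -m creep '{"offset":[[0,0,0],[0,0,0],[0,0,0],[0,0,0],[0,0,0]],"rotation":[[0,0,10.6],[0,0,10.6],[0,0,10.6],[0,0,10.6],[0,0,10.6]]}' && python3 -m creep '{"offset":[[0,0,0],[0,0,0],[0,0,0],[0,0,0],[0,0,0]],"rotation":[[0,0,10.6],[0,0,10.6],[0,0,3],[0,9,0],[0,9,0]]}'; python3 -c "
from workcell import env; print(env.state()['qpos'])"
```

```text
time_s: 2.02
ee_pos: [345.9, 6.3, 302.7]
ee_rot: [-180.0, -0.0, 78.0]
force: [-0.5, 0.7, 0.3]
gripper_width: 91.3
time_s: 2.65
ee_pos: [345.9, 6.3, 302.7]
ee_rot: [-180.0, 0.0, 25.0]
force: [0.5, 0.3, 0.7]
gripper_width: 91.0
time_s: 3.28
ee_pos: [346.6, 6.3, 302.9]
ee_rot: [-180.0, -18.2, 1.2]
force: [0.1, -0.7, -0.5]
gripper_width: 91.0
[ -1.73968307 -16.43502485 114.882976     1.01541452  63.33219476
  86.79531463]
```

```bash
python3 -m creep '{"offset":[[0.02,0.002,0.017],[0.018,0.002,0.02],[0.015,0.002,0.022],[0,0,0.02],[0,0,0]],"rotation":[[0,9,0],[0,9,0],[0,9,0],[0,0,0],[0,0,0]]}'
python3 - <<'E'
from h import *
s=env.state(); print(s['qpos'].round(1),s['ee_pos'].round(1),s['ee_rot'].round(2))
p=camera_params("wrist"); im=grab_frame("wrist"); np.savez("w1.npz",**p)
cv2.imwrite("pics/w1.png",im[:,:,::-1])
E
```

```text
time_s: 3.9
ee_pos: [434.3, 2.1, 258.6]
ee_rot: [-180.0, -44.8, 1.1]
force: [0.6, 0.1, -0.0]
gripper_width: 91.0
[ -4.1 -15.9 133.   11.8  18.5  75. ] [434.3   2.1 258.6] [-179.96  -44.81    1.13]
```

View pics/w1.png

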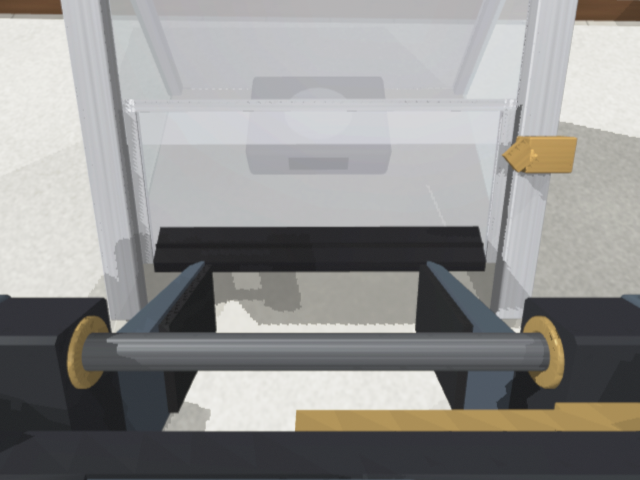

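```bash
python3 -m creep '{"offset":[[0,0.04,0],[0,0.04,0],[0,0,0]],"rotation":[[0,0,0],[0,0,0],[0,0,0]]}'
python3 - <<'E'
from h import *
s=env.state(); print(s['qpos'].round(1),s['ee_pos'].round(1),s['ee_rot'].round(2))
p=camera_params("wrist"); im=grab_frame("wrist"); np.savez("w2.npz",**p)
cv2.imwrite("pics/w2.png",im[:,:,::-1])
a=cv2.imread("pics/w1.png")
r=lambda i,x0,x1,y0,y1:cv2.resize(i[y0:y1,x0:x1],None,fx=8,fy=8,interpolation=cv2.INTER_CUBIC)
cv2.imwrite("pics/c5.png",np.vstack([np.hstack([r(a,140,190,220,280),r(a,455,505,220,280)])]))
cv2.imwrite("pics/c6.png",r(a,490,590,120,190))
E
```

```text
time_s: 4.32
ee_pos: [434.4, -52.9, 257.9]
ee_rot: [180.0, -44.2, 0.7]
force: [-0.9, -0.3, 0.9]
gripper_width: 91.1
[-18.7 -14.8 132.2  34.6  23.9  43.7] [434.4 -52.9 257.9] [179.96 -44.22   0.69]
```

View pics/w2.png

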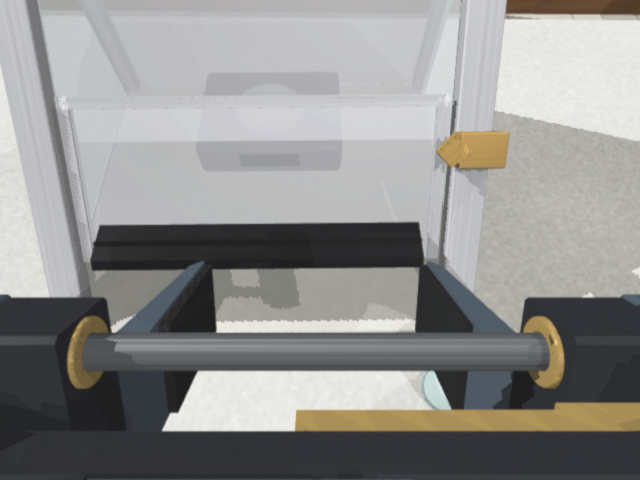

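View pics/c5.png

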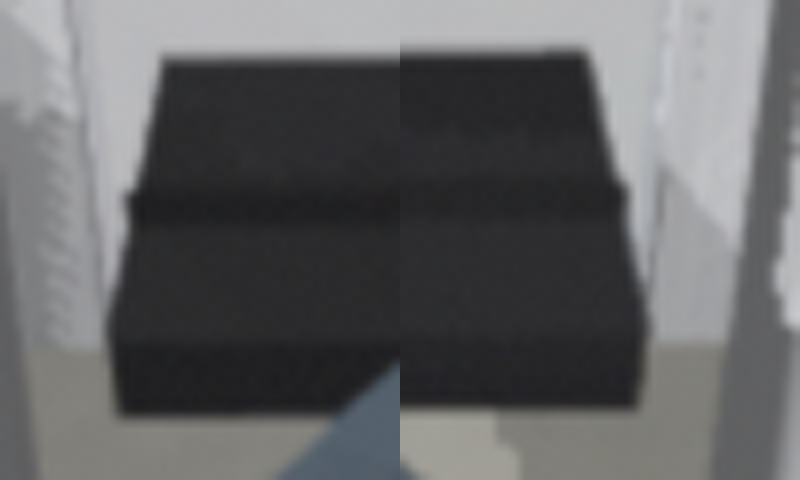

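View pics/c6.png

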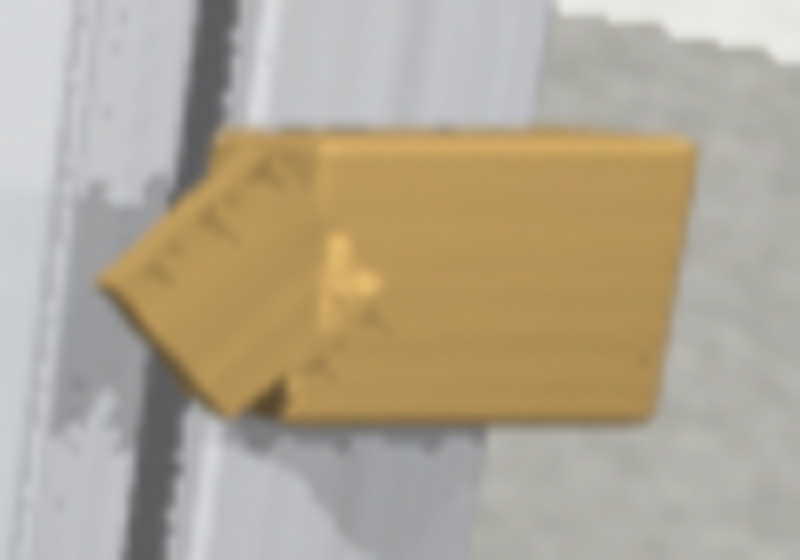

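Run:
```python
import cv2,numpy as np
a=cv2.imread("pics/w2.png")
r=lambda i,x0,x1,y0,y1:cv2.resize(i[y0:y1,x0:x1],None,fx=8,fy=8,interpolation=cv2.INTER_CUBIC)
cv2.imwrite("pics/c7.png",np.hstack([r(a,80,130,215,275),r(a,385,435,215,275)]))
cv2.imwrite("pics/c8.png",r(a,425,525,115,185))
```

```text
(no output)
```

View pics/c7.png

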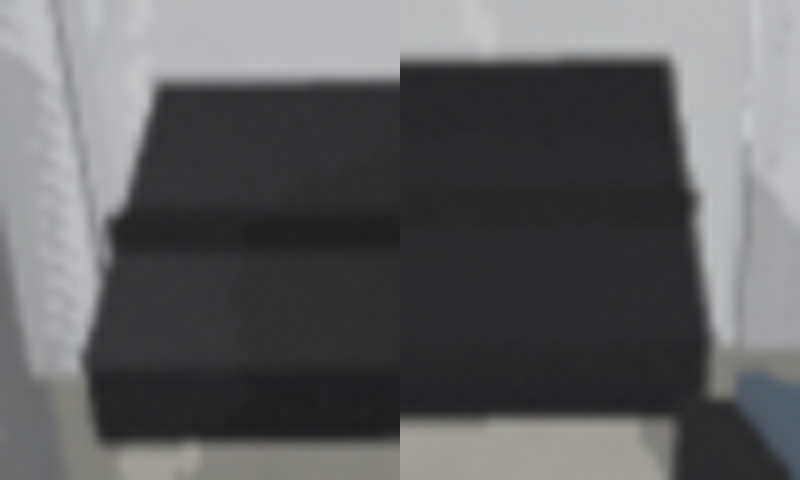

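View pics/c8.png

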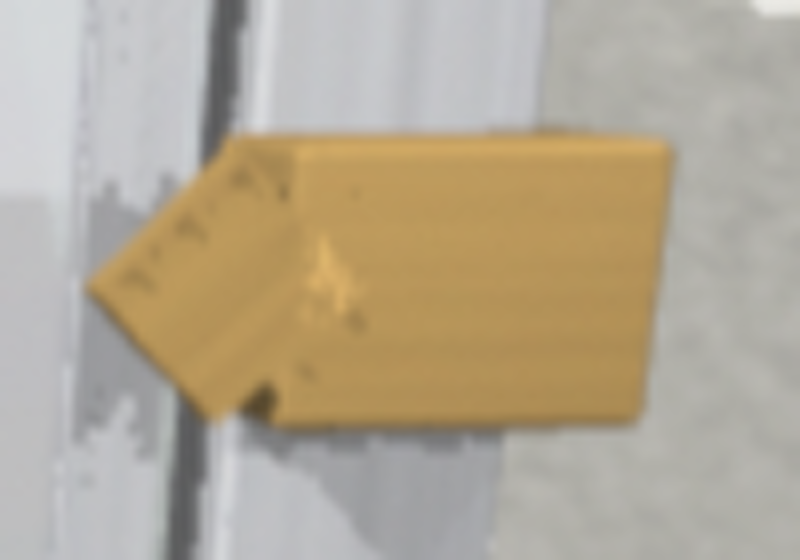

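```bash
cat > fit.py <<'E'
from h import *
from scipy.optimize import least_squares
from scipy.spatial.transform import Rotation as Ro
def frame(yaw):
    c=np.sqrt(.5); A=np.array([[c,0,c],[0,1,0],[-c,0,c]])  # columns xs,ys,zs
    return Ro.from_euler('z',yaw,degrees=True).as_matrix()@A
def pt(q,l): return np.array(q[:3])+frame(q[3])@np.array(l)
E
python3 - <<'E'
from fit import *
w1=dict(np.load("w1.npz"));w2=dict(np.load("w2.npz"));T=camera_params("top")
lu,ll,ru,rl=(0,150,5),(0,150,-5),(0,-150,5),(0,-150,-5)
obs=[(w1,lu,(153.75,263.1)),(w1,ll,(154.75,271.7)),(w1,ru,(486,261.3)),(w1,rl,(484.75,271)),(w1,'t',(502.1,155.25)),
(w2,lu,(90.6,260.6)),(w2,ll,(92.25,270)),(w2,ru,(423.75,258.1)),(w2,rl,(422.9,266.5)),(w2,'t',(436,151)),
(T,ll,(296.4,176.2)),(T,rl,(480.8,171.4)),(T,'t',(494,108.2))]
def res(q,o=obs):
    return np.concatenate([proj(p,[pt(q,(0,-154,q[4]) if l=='t' else l)])[0]-u for p,l,u in o])
r=least_squares(res,[526,0,95,1,95]); print(r.x.round(2)); print(r.fun.reshape(-1,2).round(1).tolist())
r=least_squares(lambda q:res(q,obs[:10]),[526,0,95,1,95]); print("wrist only",r.x.round(2)); print(r.fun.reshape(-1,2).round(1).tolist())
o=obs[10:]; 
S=camera_params("scene"); q=r.x
print(proj(S,[pt(q,ll),pt(q,lu),pt(q,rl),pt(q,(0,-154,q[4]))]), proj(T,[pt(q,ll),pt(q,rl),pt(q,(0,-154,q[4]))]))
E
```

```text
[524.69   0.66  94.31   1.35  99.03]
[[-0.2, -1.1], [0.1, 0.7], [-0.2, -0.4], [-0.2, 0.2], [1.0, -0.1], [0.2, -0.2], [0.4, 0.7], [-0.1, -1.3], [0.0, 0.6], [-0.0, -0.1], [-0.9, 0.4], [-0.8, 0.8], [-0.3, 0.5]]
wrist only [524.63   0.77  94.24   1.33  99.04]
[[-0.3, -1.0], [-0.0, 0.7], [-0.3, -0.3], [-0.3, 0.4], [0.9, 0.1], [0.1, -0.2], [0.3, 0.8], [-0.2, -1.2], [-0.1, 0.7], [-0.1, 0.0]]
[[266.50877971 277.85809222]
 [261.53407353 275.13967955]
 [199.7176552  190.46187807]
 [151.37753976 159.25300455]] [[295.46153884 176.62269356]
 [479.9625356  172.2437839 ]
 [493.58713307 108.79735135]]
```

```bash
python3 -m creep '{"offset":[[-0.02,-0.014,0.035],[-0.02,-0.013,0.035],[-0.02,-0.013,0.035],[-0.02,-0.013,0.035],[0,0,0]],"rotation":[[0.2,0.4,-0.2],[0.2,0.4,-0.2],[0,0,0],[0,0,0],[0,0,0]]}'
cat > st.py <<'E'
from fit import *
s=env.state(); q=[524.7,.7,94.3,1.35]
R=Ro.from_euler('xyz',s['ee_rot'],degrees=True).as_matrix()
print("q",s['qpos'].round(1),"tcp",s['ee_pos'].round(1),s['ee_rot'].round(2),"sash coords",(frame(1.35).T@(s['ee_pos']-q[:3])).round(1),"F_sash",(frame(1.35).T@s['force']).round(1),"t",s['time_s'])
# desired tool axes: x=zs, z=xs, y=-ys
F=frame(1.35); D=np.c_[F[:,2],-F[:,1],F[:,0]]
print("rotvec err in tool",np.degrees(Ro.from_matrix(R.T@D).as_rotvec()).round(2))
E
python3 st.py
```

```text
time_s: 5.0
ee_pos: [463.5, -5.5, 185.8]
ee_rot: [-177.2, -46.5, 1.5]
force: [-0.2, 0.8, -1.0]
gripper_width: 91.1
q [-10.3  -5.3 140.4  93.   11.3 -11.3] tcp [463.5  -5.5 185.8] [-177.19  -46.52    1.5 ] sash coords [-108.1   -4.8   21.4] F_sash [ 0.5  0.8 -0.9] t 5.0
rotvec err in tool [-2.92 -1.52  0.14]
```

```bash
cat > fk.py <<'E'
import numpy as np
from scipy.optimize import least_squares
from scipy.spatial.transform import Rotation as Ro
def fk(q,p):
    a1,d1,L2,o3,L3,L6=p; q=np.radians(q)
    z=lambda a:Ro.from_rotvec([0,0,a]); y=lambda a:Ro.from_rotvec([0,a,0])
    R1=z(q[0]); R2=R1*y(q[1]); R3=R2*y(q[2]); R4=R3*z(q[3]); R5=R4*y(q[4]); R6=R5*z(q[5])
    x=R1.apply([a1,0,d1])+R2.apply([0,0,L2])+R3.apply([o3,0,L3])+R5.apply([0,0,L6])
    return x,R6
data=[([65.2016,18.3436,89.6881,-.0018,72.0434,-1.1458],[230.54,526.37,213.32]),
([-1.7397,-16.435,114.883,1.0154,63.3322,86.795],[346.6,6.3,302.9]),
([-4.1,-15.9,133,11.8,18.5,75],[434.3,2.1,258.6]),
([-18.7,-14.8,132.2,34.6,23.9,43.7],[434.4,-52.9,257.9]),
([-10.3,-5.3,140.4,93,11.3,-11.3],[463.5,-5.5,185.8])]
f=lambda p:np.concatenate([fk(q,p)[0]-x for q,x in data])
r=least_squares(f,[0,300,400,0,350,250]); p=r.x
if __name__=="__main__":
    print(p.round(1),r.fun.reshape(-1,3).round(1).tolist())
    O=np.array([524.7,0,94.3]);c=.5**.5
    for al in (0,10,15,20,25):
      for xs,zs in((-40,-33),(20,-33),(20,-21),(20,79)):
        t=O+xs*np.array([c,0,-c])+zs*np.array([c,0,c]); sm=135+al
        s=least_squares(lambda v:(lambda X:[X[0]-t[0],X[2]-t[2]])(fk([0,v[0],v[1],0,sm-v[0]-v[1],0],p)[0]),[0,110])
        print(al,xs,zs,s.x.round(1),(sm-s.x.sum()).round(1),s.cost.round(2))
E
python3 fk.py
```

```text
[-38.3 173.  628.2  46.8 453.1 377.1] [[10.7, -4.2, -6.0], [-3.4, -10.7, 1.5], [2.9, -8.9, 3.2], [0.9, -2.8, 2.0], [-3.5, -3.1, -0.6]]
0 -40 -33 [  8.3 146. ] -19.3 0.0
0 20 -33 [ 18.2 144.4] -27.5 0.0
0 20 -21 [ 17.  142.9] -24.9 0.0
0 20 79 [ 11.4 130.6] -7.0 0.0
10 -40 -33 [  5.5 137.5] 2.0 0.0
10 20 -33 [ 14.1 136.1] -5.2 0.0
10 20 -21 [ 13.5 134.6] -3.1 0.0
10 20 79 [ 10.9 122.4] 11.7 0.0
15 -40 -33 [  5.5 133.4] 11.1 0.0
15 20 -33 [ 13.6 132. ] 4.5 0.0
15 20 -21 [ 13.2 130.5] 6.3 0.0
15 20 79 [ 11.6 118.2] 20.3 0.0
20 -40 -33 [  6.2 129.3] 19.4 0.0
20 20 -33 [ 13.8 127.8] 13.4 0.0
20 20 -21 [ 13.5 126.4] 15.1 0.0
20 20 79 [ 12.7 113.9] 28.4 0.0
25 -40 -33 [  7.5 125.3] 27.2 0.0
25 20 -33 [ 14.6 123.7] 21.7 0.0
25 20 -21 [ 14.4 122.2] 23.3 0.0
25 20 79 [ 14.2 109.7] 36.1 0.0
```

```bash
sed -i 's/^F=frame.*$/F=frame(1.35); a=np.radians(25); tz=np.cos(a)*F[:,0]-np.sin(a)*F[:,2]; tx=np.cos(a)*F[:,2]+np.sin(a)*F[:,0]; D=np.c_[tx,-F[:,1],tz]/' st.py
python3 -m creep '{"offset":[[0,0,0],[0,0,0],[0,0,0],[0,0,0]],"rotation":[[-1,-9,0],[-1,-9,0],[-1,-8,0],[0,0,0]]}'; python3 st.py
```

```text
time_s: 5.5
ee_pos: [470.4, 21.5, 191.8]
ee_rot: [-174.2, -40.2, 2.9]
force: [-0.6, 0.8, -0.3]
gripper_width: 91.0
q [ -7.8  -4.8 134.   47.3  17.3  35.7] tcp [470.4  21.5 191.8] [-174.17  -40.19    2.88] sash coords [-107.    22.    30.9] F_sash [-0.2  0.8 -0.6] t 5.5
rotvec err in tool [ -6.54 -20.11   2.36]
```

```bash
python3 -m creep '{"offset":[[0,0,0],[0,0,0],[0,0,0],[0,0.01,0],[0,0.01,0]],"rotation":[[-1.3,-5,0.5],[-1.3,-5,0.5],[-1.3,-5,0.5],[-1.3,-5,0.5],[-1.3,0,0.4]]}'; python3 st.py
```

```text
time_s: 6.12
ee_pos: [471.6, 4.4, 189.7]
ee_rot: [-179.1, -21.9, 1.8]
force: [-0.8, -0.1, -0.3]
gripper_width: 91.4
q [-2.700e+00 -1.000e-01  1.202e+02  4.100e+00  3.820e+01  8.260e+01] tcp [471.6   4.4 189.7] [-179.11  -21.87    1.78] sash coords [-104.9    4.9   30. ] F_sash [-0.3 -0.  -0.8] t 6.125
rotvec err in tool [-1.04 -1.87  0.41]
```

```bash
python3 -m creep '{"offset":[[-0.004,0.002,0.02],[-0.004,0.002,0.02],[-0.004,0.001,0.02],[-0.001,0,0.018],[0,0,0]],"rotation":[[-0.5,-0.9,0.2],[-0.5,-0.9,0.2],[0,0,0],[0,0,0],[0,0,0]]}'; python3 st.py
```

```text
time_s: 6.75
ee_pos: [483.7, 0.1, 109.7]
ee_rot: [-179.9, -19.7, 1.3]
force: [-0.1, 0.5, 1.0]
gripper_width: 91.5
q [ -2.2   7.8 124.8   2.7  27.7  84.2] tcp [4.837e+02 1.000e-01 1.097e+02] [-179.91  -19.73    1.29] sash coords [-39.9   0.4 -18.1] F_sash [-0.7  0.5  0.7] t 6.75
rotvec err in tool [-0.07  0.27 -0.06]
```

```bash
python3 -m creep '{"offset":[[0.003,0,0.015],[0,0,0.015],[0,0,0.015],[0,0,0.015],[0,0,0]],"rotation":[[0,0.2,0],[0,0,0],[0,0,0],[0,0,0],[0,0,0]]}'; python3 st.py
python3 - <<'E'
from h import *
p=camera_params("wrist"); im=grab_frame("wrist"); np.savez("w3.npz",**p)
cv2.imwrite("pics/w3.png",im[:,:,::-1]); cv2.imwrite("pics/s3.png",cv2.resize(grab_frame("scene")[130:370,80:400,::-1],None,fx=2.5,fy=2.5))
E
```

```text
time_s: 7.38
ee_pos: [508.5, 0.7, 55.9]
ee_rot: [-179.9, -20.1, 1.3]
force: [-0.8, 0.4, 0.6]
gripper_width: 91.1
q [ -2.   14.9 126.4   3.7  18.7  83.3] tcp [508.5   0.7  55.9] [-179.94  -20.07    1.3 ] sash coords [ 15.7   0.4 -38.7] F_sash [-1.   0.4 -0.2] t 7.375
rotvec err in tool [-0.05 -0.07 -0.04]
```

View pics/w3.png

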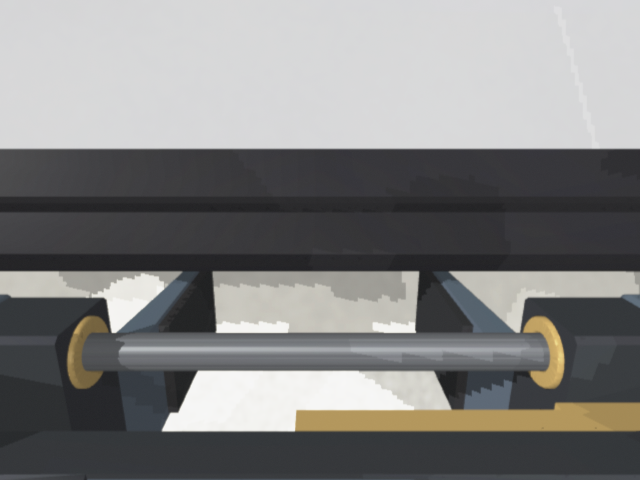

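View pics/s3.png

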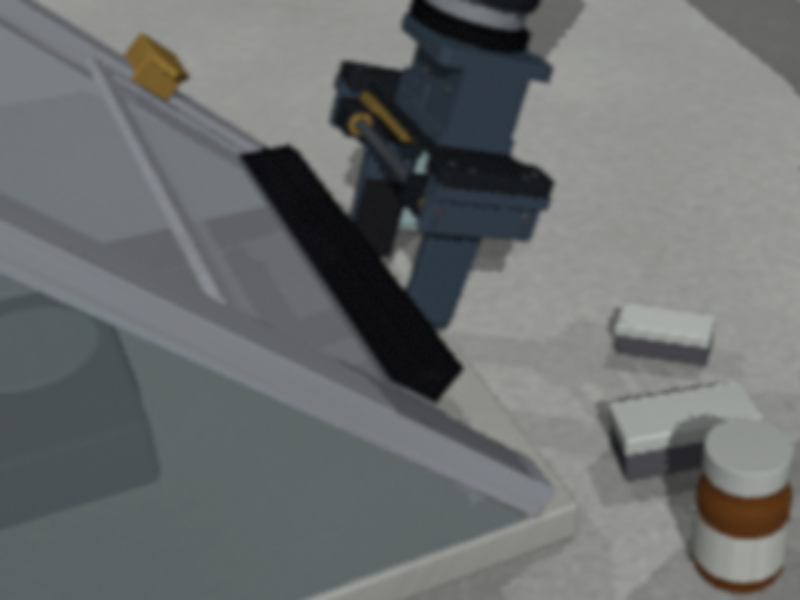

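```bash
python3 -m creep '{"offset":[[0.0036,0,-0.0017],[0.0036,0,-0.0017],[0,0,0]],"rotation":[[0,0,0],[0,0,0],[0,0,0]]}'; python3 st.py;  python3 -m creep '{"offset":[[0.0027,0,-0.0013],[0.0027,0,-0.0013],[0,0,0]],"rotation":[[0,0,0],[0,0,0],[0,0,0]]}'; python3 st.py
```

```text
time_s: 7.85
ee_pos: [514.4, 0.8, 61.9]
ee_rot: [-179.9, -20.1, 1.3]
force: [-1.6, 0.2, 0.5]
gripper_width: 91.2
q [ -2.   14.7 125.3   3.4  20.   83.7] tcp [514.4   0.8  61.9] [-179.95  -20.08    1.32] sash coords [ 15.7   0.4 -30.2] F_sash [-1.5  0.3 -0.8] t 7.85
rotvec err in tool [-0.04 -0.08 -0.03]
time_s: 8.22
ee_pos: [518.6, 0.9, 65.9]
ee_rot: [-179.9, -20.1, 1.3]
force: [-4.4, -1.4, 0.4]
gripper_width: 91.0
q [ -1.9  14.6 124.5   3.3  20.9  83.9] tcp [518.6   0.9  65.9] [-179.94  -20.07    1.32] sash coords [ 15.8   0.4 -24.3] F_sash [-3.4 -1.3 -2.8] t 8.225
rotvec err in tool [-0.05 -0.07 -0.03]
```

```bash
for i in 1; do python3 -m creep '{"offset":[[0.0036,0,-0.0017],[0.0045,0,-0.0021],[0.0045,0,-0.0021],[0.0045,0,-0.0021],[0.0045,0,-0.0021]],"rotation":[[0,0,0],[0,0,0],[0,0,0],[0,0,0],[0,0,0]]}'; done; python3 st.py; python3 -m creep '{"offset":[[0.0045,0,-0.0021],[0.0045,0,-0.0021],[0.0045,0,-0.0021],[0.0045,0,-0.0021],[0.0045,0,-0.0021]],"rotation":[[0,0,0],[0,0,0],[0,0,0],[0,0,0],[0,0,0]]}'; python3 st.py
python3 - <<'E'
from h import *
p=camera_params("wrist"); im=grab_frame("wrist"); np.savez("w4.npz",**p)
cv2.imwrite("pics/w4.png",im[:,:,::-1])
E
```

```text
time_s: 8.85
ee_pos: [535.8, 1.4, 83.1]
ee_rot: [-179.9, -20.1, 1.3]
force: [-4.9, -0.3, -0.1]
gripper_width: 91.3
q [ -1.8  14.3 121.2   2.7  24.4  84.6] tcp [535.8   1.4  83.1] [-179.95  -20.08    1.32] sash coords [15.8  0.4 -0. ] F_sash [-3.4 -0.2 -3.6] t 8.85
rotvec err in tool [-0.04 -0.08 -0.03]
time_s: 9.48
ee_pos: [553.4, 1.7, 100.7]
ee_rot: [-179.9, -20.1, 1.3]
force: [-4.9, 0.4, 0.2]
gripper_width: 91.0
q [ -1.7  14.2 117.9   2.3  27.9  85.2] tcp [553.4   1.7 100.7] [-179.95  -20.09    1.33] sash coords [15.7  0.4 24.8] F_sash [-3.6  0.5 -3.3] t 9.475
rotvec err in tool [-0.04 -0.09 -0.02]
```

View pics/w4.png

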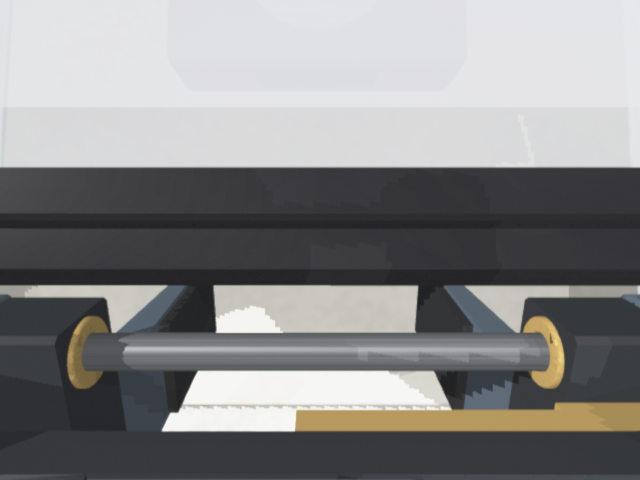

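```bash
cat > sash.py <<'E'
from fit import *
from scipy.optimize import brentq
import sys
Q=[524.69,.66,94.31,1.35]
def rowof(p,y,s): return proj(p,[pt(Q,(0,y,s))])[0]
def edge(p,g,y):  # lowest black pixel subpixel along projected line of slope at y
    ss=np.arange(-60,180,.25); uv=np.array([rowof(p,y,s) for s in ss])
    ok=(uv[:,0]>1)&(uv[:,0]<638)&(uv[:,1]>1)&(uv[:,1]<478)
    v=cv2.remap(g,uv[ok,0].astype(np.float32).reshape(1,-1),uv[ok,1].astype(np.float32).reshape(1,-1),cv2.INTER_LINEAR).ravel()
    return ss[ok],v
if __name__=="__main__":
    for n in sys.argv[1:]:
        p=camera_params(n); g=grab_frame(n).max(axis=2).astype(np.float32)
        for y in (-120,-80,-30,0,30,80,120):
            s,v=edge(p,g,y); 
            if not (v<60).any(): continue
            # first crossing from bottom into the dark
            d=v<(60 if n!="top" else 50); 
            # dark runs longer than 6 mm
            i=0; runs=[]
            while i<len(d):
                if d[i]:
                    j=i
                    while j<len(d) and d[j]: j+=1
                    if j-i>24: runs.append((s[i],s[j-1]))
                    i=j
                else: i+=1
            print(n,y,runs)
E
python3 - <<'E'
from sash import *
w=dict(np.load("w4.npz"))
for y in(-60,0,60): print(brentq(lambda s:rowof(w,y,s)[1]-285,-60,120)+5)
w=dict(np.load("w3.npz"))
print(brentq(lambda s:rowof(w,0,s)[1]-270.5,-60,120)+5)
E
python3 sash.py top; python3 st.py
```

```text
55.522467312874525
55.52350370945624
55.52454010603784
-0.1520696966892272
top -120 [(np.float64(-50.25), np.float64(-40.5))]
top -80 []
top -30 [(np.float64(53.25), np.float64(62.0))]
top 0 []
top 30 []
top 80 [(np.float64(-6.5), np.float64(14.75)), (np.float64(20.25), np.float64(59.0)), (np.float64(64.25), np.float64(95.5))]
top 120 [(np.float64(53.75), np.float64(95.5))]
q [ -1.7  14.2 117.8   2.3  27.8  85.1] tcp [554.3   1.7 101.4] [-179.95  -20.22    1.32] sash coords [15.9  0.3 26. ] F_sash [-3.8 -0.4 -0.9] t 9.575
rotvec err in tool [-0.04 -0.22 -0.02]
```

```bash
python3 -m creep '{"offset":[[0.0036,0,-0.0017],[0.0045,0,-0.0021],[0.0045,0,-0.0021],[0.0045,0,-0.0021],[0.0045,0,-0.0021]],"rotation":[[0,0,0],[0,0,0],[0,0,0],[0,0,0],[0,0,0]]}'; python3 -m creep '{"offset":[[0.0036,0,-0.0017],[0.0027,0,-0.0013],[0.0018,0,-0.0008],[0,0,0],[0,0,0]],"rotation":[[0,0,0],[0,0,0],[0,0,0],[0,0,0],[0,0,0]]}'; python3 st.py
python3 - <<'E'
from h import *
p=camera_params("wrist"); im=grab_frame("wrist"); np.savez("w5.npz",**p)
cv2.imwrite("pics/w5.png",im[:,:,::-1])
a=grab_frame("top")[:,:,::-1]; cv2.imwrite("pics/t5.png",a); cv2.imwrite("pics/t5c.png",cv2.resize(a[60:220,240:560],None,fx=2.5,fy=2.5,interpolation=cv2.INTER_CUBIC))
E
```

```text
time_s: 10.2
ee_pos: [570.3, 2.1, 117.6]
ee_rot: [-179.9, -20.1, 1.3]
force: [-4.2, 0.3, -1.2]
gripper_width: 91.2
time_s: 10.82
ee_pos: [576.8, 2.2, 124.1]
ee_rot: [-179.9, -20.2, 1.3]
force: [-3.1, 0.3, -0.2]
gripper_width: 91.1
q [ -1.5  14.3 113.3   1.9  32.2  85.7] tcp [576.8   2.2 124.1] [-179.95  -20.18    1.32] sash coords [15.8  0.3 57.9] F_sash [-2.   0.4 -2.3] t 10.825
rotvec err in tool [-0.04 -0.18 -0.03]
```

View pics/w5.png

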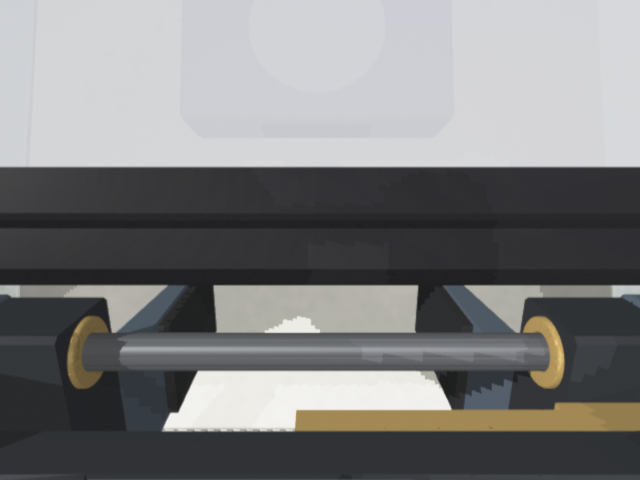

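View pics/t5c.png

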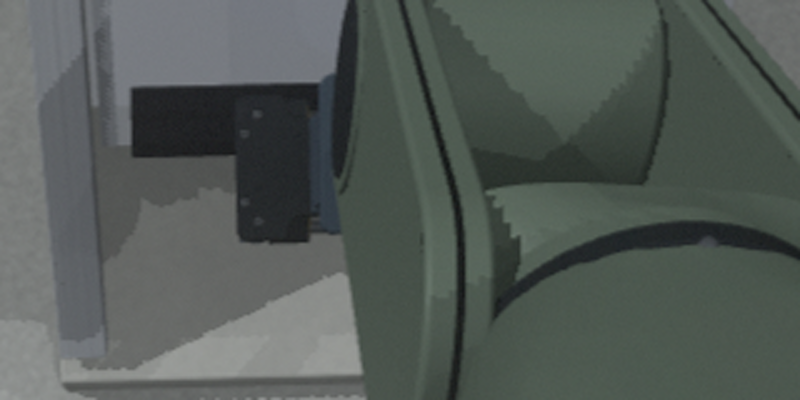

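```bash
python3 - <<'E'
from sash import *
w=dict(np.load("w5.npz")); g=cv2.imread("pics/w5.png").max(axis=2).astype(np.float32)
for x in (250,320,380): 
    c=g[275:295,x]; print(c.astype(int).tolist())
for r in (284,285): print(brentq(lambda s:rowof(w,0,s)[1]-r,0,150)+5)
p=camera_params("top"); print([rowof(p,140,s-5) for s in (84,86,88,90,92)])
E
python3 st.py
```

```text
[35, 35, 34, 36, 35, 35, 35, 35, 35, 54, 127, 173, 177, 177, 177, 177, 178, 178, 178, 178]
[40, 39, 41, 39, 39, 40, 38, 40, 37, 58, 129, 175, 180, 179, 179, 178, 179, 178, 178, 178]
[40, 40, 41, 41, 41, 40, 40, 40, 40, 59, 132, 179, 184, 184, 184, 183, 184, 183, 183, 183]
89.14495814943051
88.58659019249433
[array([299.31648804, 126.34378187]), array([299.25672185, 125.07452565]), array([299.19677853, 123.80150756]), array([299.13665727, 122.52471085]), array([299.0763573 , 121.24411866])]
q [ -1.5  14.3 113.3   1.9  32.2  85.7] tcp [576.8   2.2 124.1] [-179.95  -20.17    1.32] sash coords [15.8  0.3 57.9] F_sash [-2.  -0.2 -1.8] t 10.925
rotvec err in tool [-0.04 -0.17 -0.03]
```

```bash
python3 -m creep '{"offset":[[0.0027,0,-0.0013],[0.0027,0,-0.0013],[0.0027,0,-0.0013],[0.0005,0,-0.0002],[0,0,0]],"rotation":[[0,0,0],[0,0,0],[0,0,0],[0,0,0],[0,0,0]]}'; python3 st.py; python3 -c "
from h import *
p=camera_params('wrist'); im=grab_frame('wrist'); np.savez('w6.npz',**p); g=im.max(axis=2); cv2.imwrite('pics/w6.png',im[:,:,::-1])
from sash import *
c=g[275:295,320].astype(float); i=np.argmax(c>110); r=275+i-1+(110-c[i-1])/(c[i]-c[i-1]); print(r,brentq(lambda s:rowof(p,0,s)[1]-r,0,150)+5)"
```

```text
time_s: 11.55
ee_pos: [583.4, 2.4, 130.8]
ee_rot: [-179.9, -20.2, 1.3]
force: [-3.0, 0.4, -1.9]
gripper_width: 91.6
q [ -1.5  14.4 112.    1.8  33.5  85.8] tcp [583.4   2.4 130.8] [-179.95  -20.16    1.32] sash coords [15.7  0.3 67.3] F_sash [-0.8  0.5 -3.5] t 11.55
rotvec err in tool [-0.04 -0.16 -0.03]
284.6875 98.06851638923564
```

```bash
python3 -m creep '{"offset":[[-0.0045,0,0.002],[-0.0065,0,0.003],[0,0,-0.02],[0,0,-0.03],[0,0,-0.03]],"rotation":[[0,0,0],[0,0,0],[0,0,0],[0,0,0],[0,0,0]]}'; python3 -m creep '{"offset":[[0,0,-0.03],[0,0,-0.03],[0,0,-0.03],[0,0,-0.02],[0,0,0]],"rotation":[[0,0,0],[0,0,0],[0,0,0],[0,0,0],[0,0,0]]}'; python3 st.py; python3 -c "
from h import *
p=camera_params('wrist'); im=grab_frame('wrist'); np.savez('w7.npz',**p); cv2.imwrite('pics/w7.png',im[:,:,::-1])
"
```

```text
time_s: 12.22
ee_pos: [546.8, 1.4, 197.9]
ee_rot: [-180.0, -20.2, 1.3]
force: [-0.4, 0.0, 0.0]
gripper_width: 91.3
time_s: 12.85
ee_pos: [509.8, 0.5, 302.3]
ee_rot: [-180.0, -20.4, 1.3]
force: [0.5, -0.4, 0.1]
gripper_width: 91.3
q [ -2.   -0.8 103.4   1.4  57.1  86.1] tcp [5.098e+02 5.000e-01 3.023e+02] [-179.96  -20.38    1.32] sash coords [-1.576e+02  1.000e-01  1.365e+02] F_sash [ 0.3 -0.4  0.4] t 12.85
rotvec err in tool [-0.03 -0.38 -0.03]
```

View pics/w7.png

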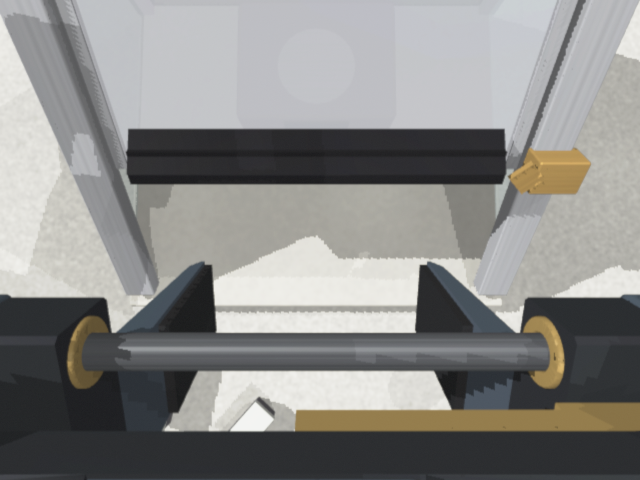

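```bash
python3 -c "
import cv2,numpy as np
a=cv2.imread('pics/w7.png')
cv2.imwrite('pics/c9.png',cv2.resize(a[140:200,480:560],None,fx=10,fy=10,interpolation=cv2.INTER_CUBIC))
g=a.max(axis=2)
for x in (150,320,495): print(x,g[160:192,x].tolist())
"
```

```text
150 [50, 50, 51, 49, 51, 51, 52, 51, 52, 53, 52, 52, 52, 52, 48, 38, 34, 32, 32, 32, 32, 32, 31, 45, 99, 132, 135, 134, 134, 134, 135, 134]
320 [44, 43, 45, 44, 45, 44, 44, 44, 44, 45, 46, 45, 44, 44, 44, 37, 32, 31, 33, 31, 32, 32, 32, 51, 119, 161, 165, 164, 165, 166, 166, 167]
495 [48, 49, 49, 49, 49, 50, 49, 48, 48, 50, 49, 49, 49, 48, 43, 39, 37, 37, 36, 35, 38, 37, 35, 53, 119, 161, 165, 166, 165, 165, 165, 165]
```

View pics/c9.png

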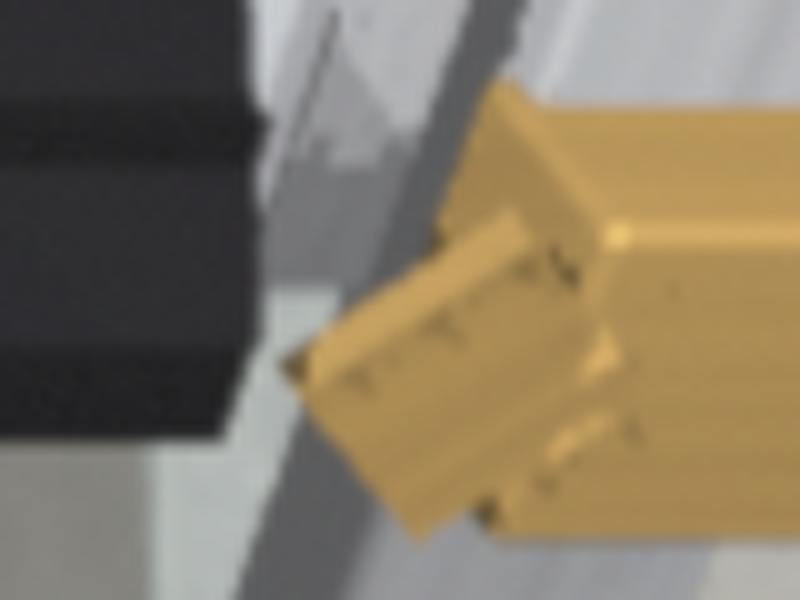

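```bash
cat > cmp.py <<'E'
from sash import *
import sys
w=dict(np.load(sys.argv[1])); pts=eval(sys.argv[2])
for n,u,x in pts:
    f=lambda v:proj(w,[pt(Q,(x,v[0],v[1]))])[0]-u
    print(n,least_squares(f,[0,90]).x.round(2))
E
python3 cmp.py w7.npz '[("tip outer",(510.4,178.8),0),("tip inner x2",(508.5,176.3),2),("tip inner x4",(508.5,176.3),4),("lip R low",(502.5,183.8),0),("lip mid low",(320,183.8),0),("lip L low",(128.3,183.8),0),("lip R up",(505.5,175),0)]'
python3 cmp.py w1.npz '[("tip w1",(502.1,155.25),0),("tip x2",(502.1,155.25),2),("lip R low",(484.75,271),0),("lip L low",(154.75,271.7),0)]'
python3 cmp.py w2.npz '[("tip w2",(436,151),0),("lip R low",(422.9,266.5),0),("lip L low",(92.25,270),0)]'
```

```text
tip outer [-155.47   98.41]
tip inner x2 [-154.34   99.49]
tip inner x4 [-155.43   98.23]
lip R low [-150.55   93.66]
lip mid low [-2.99 93.74]
lip L low [152.14  93.82]
lip R up [-150.49  101.97]
tip w1 [-153.16   98.96]
tip x2 [-154.06   98.78]
lip R low [-150.14   -4.77]
lip L low [149.97  -4.31]
tip w2 [-154.03   98.94]
lip R low [-149.94   -4.42]
lip L low [150.24  -4.28]
```

```bash
python3 -m creep '{"offset":[[-0.02,-0.03,-0.02],[-0.02,-0.05,-0.02],[-0.02,-0.05,-0.02],[-0.02,-0.05,-0.02],[0,-0.05,0]],"rotation":[[0,0,0],[0,0,0],[0,0,0],[0,0,0],[0,0,0]]}';python3 -m creep '{"offset":[[0,-0.05,0],[0,-0.05,0],[0,-0.03,0],[0,0,0],[0,0,0]],"rotation":[[0,0,0],[0,0,0],[0,0,0],[0,0,0],[0,0,0]]}'; python3 -c "
from h import *
a=grab_frame('top')[:,:,::-1]; s=grab_frame('scene')[:,:,::-1]; cv2.imwrite('pics/t8.png',a); cv2.imwrite('pics/s8.png',s)
cv2.imwrite('pics/t8c.png',cv2.resize(a[80:140,440:540],None,fx=8,fy=8,interpolation=cv2.INTER_CUBIC))
cv2.imwrite('pics/s8c.png',cv2.resize(s[130:190,100:200],None,fx=8,fy=8,interpolation=cv2.INTER_CUBIC))
"
```

```text
time_s: 13.52
ee_pos: [399.9, 229.7, 348.5]
ee_rot: [-179.9, -20.2, 1.4]
force: [0.2, -0.1, 0.2]
gripper_width: 91.1
time_s: 14.15
ee_pos: [398.0, 357.2, 347.2]
ee_rot: [179.9, -20.0, 1.4]
force: [0.1, 0.0, -0.6]
gripper_width: 90.6
```

View pics/t8.png

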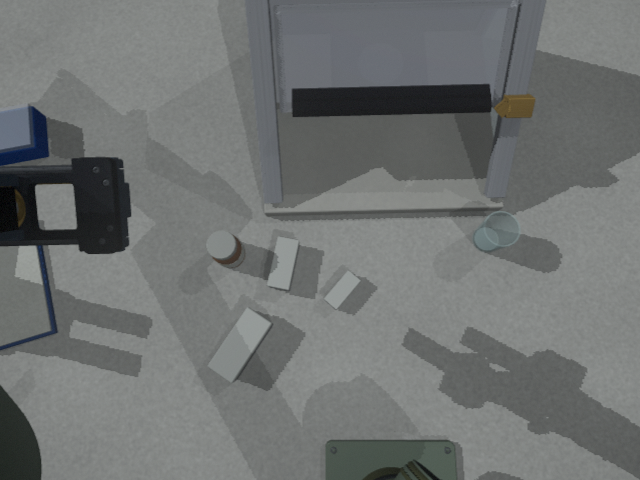

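View pics/s8.png

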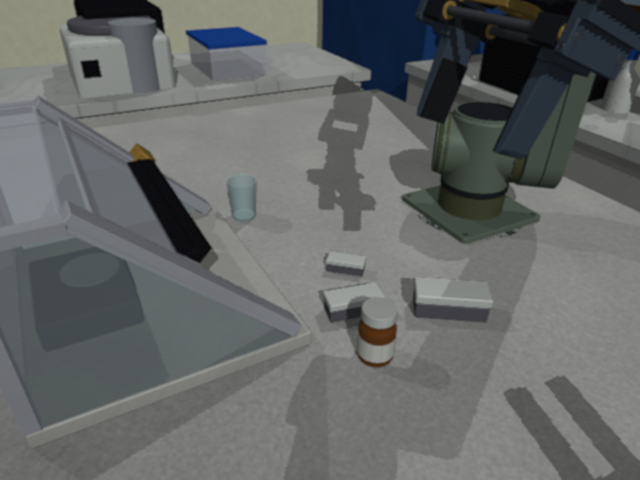

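View pics/t8c.png

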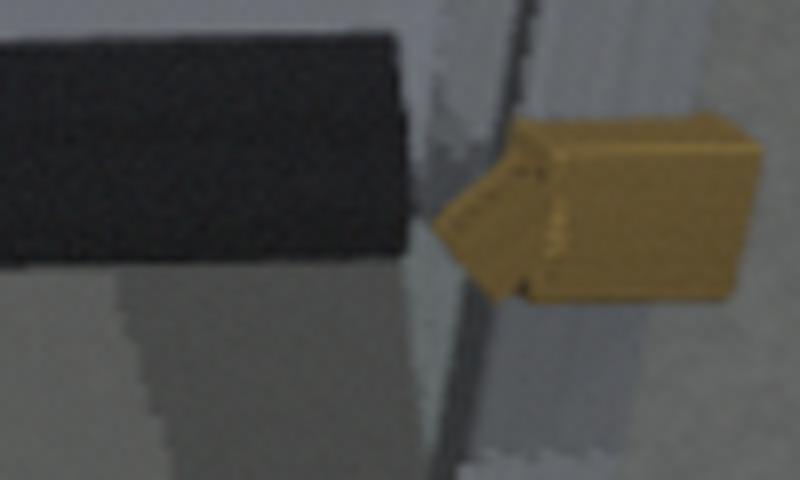

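View pics/s8c.png

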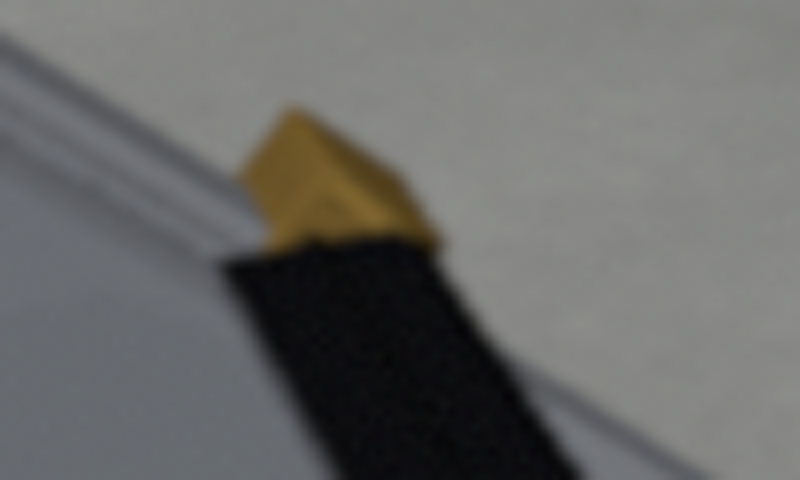

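```bash
python3 - <<'E'
from sash import *
np.savez("top.npz",**camera_params("top"))
a=cv2.imread("pics/top0.png");b=cv2.imread("pics/t8.png")
g=b.max(axis=2)
for x in (310,390,480): print(x,g[104:124,x].tolist())
for n,(x0,x1,y0,y1) in dict(jar=(205,245,228,270),beaker=(470,522,208,254),box=(266,302,234,294),ptr=(492,538,92,120)).items():
    t=cv2.cvtColor(a,cv2.COLOR_BGR2GRAY).astype(np.float32)[y0:y1,x0:x1];u=cv2.cvtColor(b,cv2.COLOR_BGR2GRAY).astype(np.float32)[y0:y1,x0:x1]
    print(n,"shift px",np.round(cv2.phaseCorrelate(t,u,cv2.createHanningWindow(t.shape[::-1],cv2.CV_32F)),2))
E
python3 cmp.py top.npz '[("tip",(494,108.1),0),("lipR low",(490.8,112.1),0)]'
```

```text
310 [32, 34, 33, 36, 36, 35, 33, 33, 34, 33, 33, 34, 53, 87, 92, 92, 91, 92, 92, 92]
390 [36, 32, 34, 32, 36, 29, 34, 29, 32, 31, 38, 85, 93, 92, 94, 93, 91, 91, 93, 91]
480 [34, 32, 29, 32, 28, 28, 29, 28, 45, 70, 75, 75, 75, 73, 75, 73, 73, 73, 74, 73]
tip [-154.37   99.95]
lipR low [-150.58   93.93]Traceback (most recent call last):
  File "<stdin>", line 8, in <module>
    return _wrapfunc(a, 'round', decimals=decimals, out=out)
    return _wrapit(obj, method, *args, **kwds)
    conv = _array_converter(obj)
ValueError: setting an array element with a sequence. The requested array has an inhomogeneous shape after 1 dimensions. The detected shape was (2,) + inhomogeneous part.
```

```bash
python3 -m creep '{"offset":[[0,0.03,0],[0,0.045,0],[0,0.05,0],[0,0.05,0],[0.01,0.05,0.01]],"rotation":[[0,0,0],[0,0,0],[0,0,0],[0,0,0],[0,0,0]]}';python3 -m creep '{"offset":[[0.02,0.05,0.02],[0.02,0.05,0.02],[0.02,0.035,0.018],[0.012,0,0.01],[0,0,0]],"rotation":[[0,0,0],[0,0,0],[0,0,0],[0,0,0],[0,0,0]]}'; python3 st.py
```

```text
time_s: 14.88
ee_pos: [415.5, 131.2, 343.2]
ee_rot: [-179.9, -20.3, 1.3]
force: [0.9, 0.1, -0.1]
gripper_width: 91.2
time_s: 15.5
ee_pos: [510.2, 0.4, 302.6]
ee_rot: [-179.9, -20.0, 1.3]
force: [-0.7, -0.4, 0.8]
gripper_width: 91.3
q [ -2.   -0.7 103.1   1.4  57.6  86.1] tcp [5.102e+02 4.000e-01 3.026e+02] [-179.92  -20.04    1.26] sash coords [-1.575e+02  1.000e-01  1.370e+02] F_sash [-1.1 -0.4  0.1] t 15.5
rotvec err in tool [-0.05 -0.04 -0.09]
```

```bash
python3 -m creep '{"offset":[[-0.001,0,0.02],[0,0,0.03],[0,0,0.03],[0,0,0.03],[0,0,0.03]],"rotation":[[0,0,0],[0,0,0],[0,0,0],[0,0,0],[0,0,0]]}';python3 -m creep '{"offset":[[0,0,0.02],[0,0,0.02],[0,0,0.01],[0,0,0],[0,0,0]],"rotation":[[0,0,0],[0,0,0],[0,0,0],[0,0,0],[0,0,0]]}'; python3 st.py
```

```text
time_s: 16.12
ee_pos: [557.3, 3.5, 171.4]
ee_rot: [-179.9, -20.2, 1.5]
force: [0.1, -0.6, 0.6]
gripper_width: 91.1
time_s: 16.75
ee_pos: [574.9, 2.6, 125.3]
ee_rot: [-180.0, -20.2, 1.4]
force: [-0.3, 0.3, -0.3]
gripper_width: 91.3
q [ -1.5  14.  113.5   1.9  32.3  85.7] tcp [574.9   2.6 125.3] [-179.95  -20.2     1.36] sash coords [13.6  0.7 57.5] F_sash [ 0.   0.3 -0.5] t 16.75
rotvec err in tool [-0.05 -0.2   0.01]
```

```bash
python3 -m creep '{"offset":[[0.0009,0,0.0019],[0.0036,0,-0.0017],[0.0036,0,-0.0017],[0,0,0],[0,0,0]],"rotation":[[0,0,0],[0,0,0],[0,0,0],[0,0,0],[0,0,0]]}'; python3 st.py
```

```text
time_s: 17.38
ee_pos: [581.7, 2.3, 128.4]
ee_rot: [-179.9, -20.1, 1.3]
force: [0.4, 0.3, -0.7]
gripper_width: 91.1
q [ -1.5  14.4 112.4   1.9  33.2  85.8] tcp [581.7   2.3 128.4] [-179.95  -20.09    1.32] sash coords [16.2  0.3 64.4] F_sash [ 0.8  0.3 -0.2] t 17.375
rotvec err in tool [-0.04 -0.09 -0.03]
```

```bash
python3 -m creep '{"offset":[[0.0018,0,-0.0008],[0.0014,0,-0.0007],[0,0,0],[0,0,0]],"rotation":[[0,0,0],[0,0,0],[0,0,0],[0,0,0]]}'; python3 st.py;  python3 -c "
from h import *
p=camera_params('wrist'); im=grab_frame('wrist'); g=im.max(axis=2)
from sash import *
c=g[270:300,320].astype(float); i=np.argmax(c>110); r=270+i-1+(110-c[i-1])/(c[i]-c[i-1]); print(r,brentq(lambda s:rowof(p,0,s)[1]-r,0,150)+5)"
```

```text
time_s: 17.88
ee_pos: [583.5, 2.4, 130.4]
ee_rot: [-179.9, -20.0, 1.3]
force: [-2.3, -1.3, -2.8]
gripper_width: 91.2
q [ -1.5  14.5 111.9   1.8  33.7  85.9] tcp [583.5   2.4 130.4] [-179.94  -19.99    1.32] sash coords [16.1  0.4 67.1] F_sash [ 0.3 -1.3 -3.6] t 17.875
rotvec err in tool [-0.05  0.01 -0.02]
285.14 98.06547748752048
```

```bash
python3 -m creep '{"offset":[[0.0009,0,-0.0004],[0,0,0],[0,0,0]],"rotation":[[0,0,0],[0,0,0],[0,0,0]]}'; python3 st.py;  python3 -c "
from h import *
p=camera_params('wrist'); im=grab_frame('wrist'); g=im.max(axis=2)
from sash import *
c=g[270:300,320].astype(float); i=np.argmax(c>110); r=270+i-1+(110-c[i-1])/(c[i]-c[i-1]); print(r,brentq(lambda s:rowof(p,0,s)[1]-r,0,150)+5)"
```

```text
time_s: 18.3
ee_pos: [584.8, 2.4, 131.6]
ee_rot: [-179.9, -20.1, 1.3]
force: [-2.4, 0.2, -2.9]
gripper_width: 91.0
q [ -1.5  14.5 111.7   1.8  33.8  85.9] tcp [584.8   2.4 131.6] [-179.95  -20.08    1.32] sash coords [16.1  0.3 68.8] F_sash [ 0.4  0.3 -3.7] t 18.3
rotvec err in tool [-0.04 -0.08 -0.03]
285.48214285714283 99.64897139089379
```

```bash
python3 -m creep '{"offset":[[-0.0045,0,0.002],[-0.0065,0,0.003],[0,0,-0.02],[0,0,-0.03],[0,0,-0.03]],"rotation":[[0,0,0],[0,0,0],[0,0,0],[0,0,0],[0,0,0]]}'; python3 -m creep '{"offset":[[0,0,-0.03],[0,0,-0.03],[0,0,-0.03],[0,0,-0.02],[0,0,0]],"rotation":[[0,0,0],[0,0,0],[0,0,0],[0,0,0],[0,0,0]]}'; python3 -c "
from h import *
p=camera_params('wrist'); im=grab_frame('wrist'); np.savez('w9.npz',**p); cv2.imwrite('pics/w9.png',im[:,:,::-1]); a=im[:,:,::-1]
cv2.imwrite('pics/c10.png',cv2.resize(a[140:200,480:560],None,fx=10,fy=10,interpolation=cv2.INTER_CUBIC))
print(a.max(axis=2)[160:192,320].tolist())
"
```

```text
time_s: 18.98
ee_pos: [548.8, 1.5, 199.2]
ee_rot: [-179.9, -20.2, 1.3]
force: [0.3, -0.2, 0.1]
gripper_width: 91.0
time_s: 19.6
ee_pos: [511.8, 0.5, 303.6]
ee_rot: [-180.0, -20.4, 1.3]
force: [0.2, -0.5, -0.8]
gripper_width: 90.7
[43, 44, 45, 45, 45, 44, 44, 44, 44, 45, 45, 44, 44, 44, 44, 42, 38, 33, 33, 32, 34, 32, 34, 33, 52, 120, 162, 165, 164, 164, 165, 167]
```

View pics/c10.png

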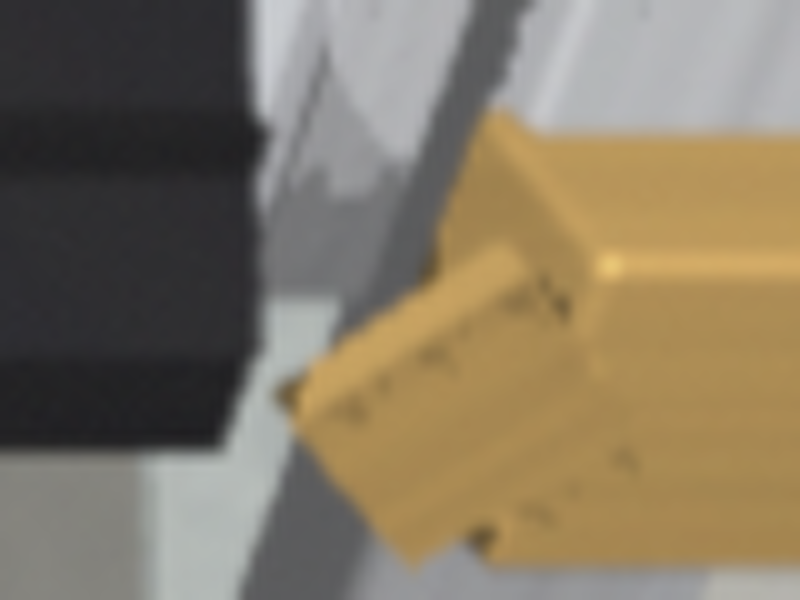

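```bash
python3 -m creep '{"offset":[[-0.02,-0.03,-0.02],[-0.02,-0.05,-0.02],[-0.02,-0.05,-0.02],[-0.02,-0.05,-0.02],[0,-0.05,0]],"rotation":[[0,0,0],[0,0,0],[0,0,0],[0,0,0],[0,0,0]]}';python3 -m creep '{"offset":[[0,-0.05,0],[0,-0.05,0],[0,-0.03,0],[0,0,0],[0,0,0]],"rotation":[[0,0,0],[0,0,0],[0,0,0],[0,0,0],[0,0,0]]}'
python3 - <<'E'
from h import *
b=grab_frame('top')[:,:,::-1].copy(); s=grab_frame('scene')[:,:,::-1].copy(); cv2.imwrite('pics/t10.png',b); cv2.imwrite('pics/s10.png',s)
g=b.max(axis=2)
for x in (310,390,480): print(x,g[104:120,x].tolist())
a=cv2.imread("pics/top0.png"); s0=cv2.imread("pics/scene0.png")
G=lambda i:cv2.cvtColor(i,cv2.COLOR_BGR2GRAY).astype(np.float32)
for im0,im1,D in ((a,b,dict(jar=(205,245,228,270),beaker=(470,522,208,254),box=(266,302,234,294),ptr=(492,538,92,120))),(s0,s,dict(jar=(352,402,294,368),beaker=(224,260,172,222),box=(320,358,282,322)))):
  for n,(x0,x1,y0,y1) in D.items():
    t=G(im0)[y0:y1,x0:x1];u=G(im1)[y0:y1,x0:x1]
    sh,_=cv2.phaseCorrelate(t,u,cv2.createHanningWindow(t.shape[::-1],cv2.CV_32F)); print(n,np.round(sh,2),"mean abs diff",abs(t-u).mean().round(1))
cv2.imwrite('pics/t10c.png',cv2.resize(b[80:140,440:540],None,fx=8,fy=8,interpolation=cv2.INTER_CUBIC))
E
```

```text
time_s: 20.27
ee_pos: [401.9, 229.7, 349.7]
ee_rot: [-179.9, -20.2, 1.4]
force: [1.0, -0.2, 0.5]
gripper_width: 91.1
time_s: 20.9
ee_pos: [399.9, 357.3, 348.4]
ee_rot: [179.9, -20.0, 1.4]
force: [0.8, -1.1, -0.2]
gripper_width: 91.2
310 [35, 34, 36, 35, 37, 33, 32, 32, 32, 33, 34, 51, 86, 91, 91, 91]
390 [32, 35, 35, 33, 31, 31, 30, 32, 32, 50, 88, 93, 93, 91, 93, 92]
480 [34, 32, 33, 32, 30, 30, 31, 56, 72, 75, 74, 75, 74, 75, 73, 73]
jar [-0.04  0.38] mean abs diff 6.8
beaker [-0.11  0.04] mean abs diff 5.1
box [-0.06 -0.11] mean abs diff 2.1
ptr [0.14 0.15] mean abs diff 4.6
jar [0.03 0.52] mean abs diff 5.4
beaker [-0.04 -0.11] mean abs diff 0.6
box [0.02 0.03] mean abs diff 1.4
```

View pics/t10c.png

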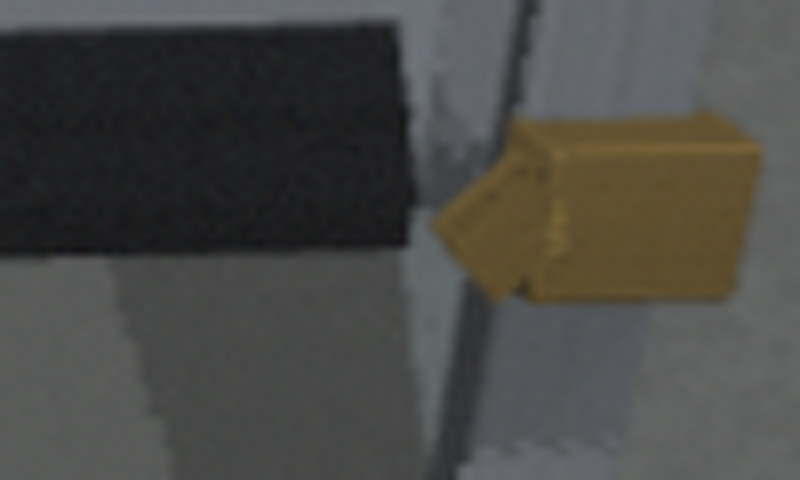

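```bash
python3 cmp.py w9.npz '[("tip outer",(509.7,181.3),0),("lip R low",(502.4,184.7),0),("lip mid low",(320,184.85),0),("lip R up",(505.5,176),0)]'
python3 cmp.py top.npz '[("tip",(494,108.1),0),("lipR low",(490.8,110.6),0)]'
python3 - <<'E'
import cv2,numpy as np
a=cv2.imread("pics/scene0.png")[285:375,340:410]; b=cv2.imread("pics/s10.png")[285:375,340:410]
cv2.imwrite("pics/jar.png",cv2.resize(np.hstack([a,b]),None,fx=5,fy=5,interpolation=cv2.INTER_CUBIC))
E
```

```text
tip outer [-155.3    98.78]
lip R low [-150.39   95.54]
lip mid low [-2.93 95.46]
lip R up [-150.43  103.77]
tip [-154.37   99.95]
lipR low [-150.18   96.24]
```

View pics/jar.png

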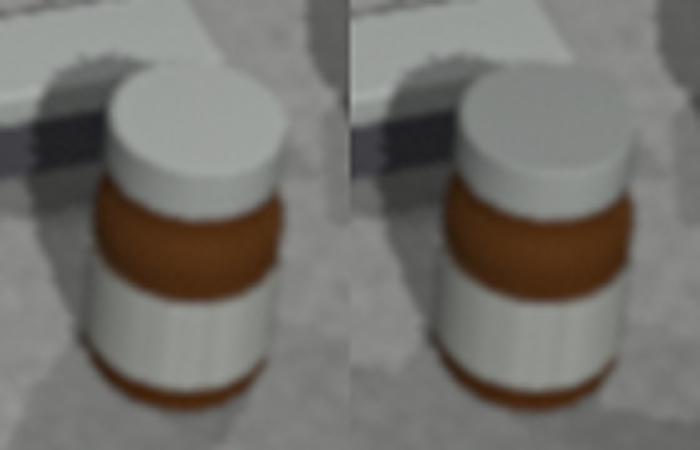

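```bash
python3 -c "
from workcell import env; print(env.state()['time_s']); print(env.job_done())"
```

```text
21.0
the job is handed in; nothing more can be done
None
```

I pushed the sash about 100 mm up its rails with the open fingertips under the lip, using about 5 N. After a first check it looked 0.5–1 mm low, so I nudged it up once more. I then moved the hand well clear and handed the job in at 21 s.

**Level with the pointer:** the last views put the lip's outer edge slightly above the pointer tip. The two cameras disagree a little: about 0.9 mm above from the wrist camera, about 1.3 mm above from the top camera. I left it there because the sash sticks and moves in steps of more than a millimetre, so another nudge was unlikely to improve it.

**Other things in the scene:** the pointer, beaker and slide box shifted by less than 0.2 pixel between the first and last images. The jar showed a 0.4–0.5 pixel shift in both views. I put that down to the gripper's shadow on its lid: in an enlarged before/after crop it stands in the same place.

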